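# Snap the work light into its spring-clip cradle and switch it on

## Task

Put the yellow work light back into its charging cradle, lens up and either way round: press it down between the two spring clips until both have snapped over its ends and it lies flush on the seat. Then push its red button in until it stays in, so that the light is on. Press gently, the charging contacts under the light bend if it is rammed or leaned on once it is home, and leave the other things on the shelf where they lie.

Things in the scene. Friction and masses are not known exactly. Their poses are not given: they have to be found in the camera images.
- light: Yellow work light, a bar 150 x 36 x 28 mm (x, y, z), 0.15 to 0.25 kg, lying lens up. Origin: middle of its underside; x along the bar, z up out of the lens. Black ends, chamfered: below, 8 mm in x over the lowest 11 mm; an upright end face from 11 to 21 mm high; above, 5 mm in x over the top 7 mm, where the clips catch. Plain parallel sides: grip it across y at the middle.
- button_top (a point): Centre of the top of the light's red push button: 16 mm across, 46 mm from the middle of the light along its +x, 5 mm proud of its upper face when out (33 mm above its underside). Fits closed fingertips.
- button (a joint): Travel of that button in m: 0 = out (off), 0.004 = fully in. It takes about 3.5 N, stays where it is pushed to, and ends on a hard stop. On from 0.003.
- cradle: Charging cradle, screwed to the shelf. Origin: middle of the underside of its aluminium foot plate, 244 x 66 x 8 mm, on the tiles; x along its length. A black deck with a flat grey seat (deck_c11), centred over the origin, rides on its two posts. At x = +-46 mm pairs of guide ears, 40 mm apart in y, flaring out above, rise from the seat. Its middle is open for fingers.
- post_a (a point): Top of the steel post (10 mm thick) at the cradle's +x end: 107 mm from its middle, 78 mm above its underside. The deck can be clamped at any height on the posts: the seat then lies 26 to 71 mm above the foot's underside. Its height differs each time and is not in the state: feel for it (or see it).
- post_b (a point): The other post, at -x. Inside each post stands a spring steel clip with a rolled lip. Lowering the light, its lower chamfers meet the lips when its underside is 22 mm above the seat; spreading them takes 10 to 20 N over the next 7 mm, then it slides at 3 to 5 N; over the last 3 mm the lips snap over the upper chamfers and pull it down with 6 to 13 N; then it is on the hard seat.
- lever0: Green plastic tyre lever, 115 x 20 x 7 mm, loose; origin under its middle. To be left alone.
- lever1: A second green tyre lever, the same. To be left alone.
- lever2: A third green tyre lever, the same. To be left alone.
- jar: Glass spice jar of brass valve caps with a steel lid, 48 mm across, 93 mm tall, upright, loose; origin under its middle. To be left alone.
- core_remover: Stainless valve core remover, a T-shaped tool 70 x 30 x 12 mm, loose; origin under its middle. To be left alone.
- rasp: Black plastic rasp, 140 x 24 x 12 mm, loose; origin under its middle. To be left alone.
- patch_tin: Green patch tin, 80 x 48 x 20 mm, loose; origin under its middle. To be left alone.
Things that resemble listed ones, but are neither listed nor needed, are in the scene too. Leave any blue or purple look-alike of the light alone.

How it is judged:
By the outcome, as a careful person would: the job done as asked, in the order asked, and still so for the second after the job is handed in, with the robot touching nothing.
It also fails if it takes over 69 s, if anything falls off the work surface, if the arm or the gripper's body presses on something with over 40 N, if the wrist force passes 120 N, or if a joint passes its speed limit or range.

## Robot

A 6-joint arm with a two-finger parallel gripper is mounted at the origin on the work surface. World frame = base frame: x ahead of the robot, y to its left, z up, the work surface at z = 0. Lengths are in m, angles in rad, forces in N, time in s.
With the tool pointing down it reaches from about 0.375 to 0.9 m from the base axis. Payload 3.1 kg.
Tool frame: the origin (TCP) lies at the very end of the fingers, on their centre line; the grasp point (between the pads) lies 19 mm behind it (manip.pinch_z is the distance from the TCP to the grasp point, in m); z points along the fingers, y is the line along which they close (so a half turn about z gives the same grasp; the last joint's range is limited). The gripper opens to 85 mm and grips with 20 to 120 N. Pads are 22 mm wide; open, the fingers measure 114 mm over their backs; the gripper's body (76 mm by 85 mm) begins 54 mm behind the grasp point. The pads swing forward as they close: fully open they stand 13 mm farther back than shut.
Start: joints at [-1.431, 0.527, 1.433, -0, 1.181, -0.178], TCP at [0.195, -0.594, 0.204] pointing down, gripper open.
Joint ranges: [-3.08, 3.08], [-0.75, 2.2], [0.22, 2.44], [-1.43, 4.57], [0, 2.65], [-2.85, 2.85]. Speed limits (rad/s): [2.79, 2.79, 3.14, 3.14, 3.14, 3.14].

## Interface

Orientations are given as a unit quaternion [x, y, z, w].
In Python, from station import manip gives the robot as it stands.
- The arm moves only by the tool servo_tool, never from a script. Its argument "commands" is one flat list of numbers, 7 for each row, row after row: the shift along the tool's x, y, z each as a share of 500 mm, from -1 to 1, then the turn, a rotation vector about the tool's x, y, z each as a share of 360 degrees, from -1 to 1, then the opening, from -1 (shut) to 1 (fully open). In form: [dx, dy, dz, rx, ry, rz, claw, dx, dy, dz, rx, ry, rz, claw, ...]. A call has 1 to 12 rows; each row shifts and turns the commanded pose from where the row before left it, along the tool's axes as they then stand; what a row does not reach is not made up. A row lasts 1/12 s, in which the tool goes at most 41.7 mm and 7.16 degrees, less where a joint would pass 70% of its speed; a pose out of reach is approached as far as the arm can. A call with a number of a shift or a turn outside -1 to 1 is refused whole. A call with a gripper value outside its range is refused whole. The fingers move at their own pace and stop on an object; "force" is the grip in N (left out, the last holds). Time passes only in rows, so rows that do not move let the fingers close. It gives the time, the measured TCP pose, the force, the opening and the grip force at its end, in the units of the state.
- manip.sense(): the state, without advancing time (a new reading comes with each control period).
- manip.snapshot(name): name is "side" or "top" or "wrist"; returns a dict with "img" (480x640x3 uint8, red, green, blue), "mtx" (3x3 intrinsics, pixels), "world_to_cam" (4x4, takes a point from world to camera coordinates). Camera axes: x right, y up, looking along -z (the intrinsics and any distortion apply to the point x, -y, -z); pixel columns grow to the right and rows downward; lengths in m; the calibration is good to about 2 mm. A picture is of the moment at which its call begins. There is no depth.
- manip.sign_off(): hands the job in; it is judged then, once.
Trained networks look in a picture, given as the dict that the camera call returned (one of the last four; its "shot" number tells which), for a name from the list of things; names that differ only in an ending like _2 or _b are one class to them, and where a whole thing is asked for, a point or a joint stands for the part that bears it (a point fixed in the world has none). Each returns a list of dicts, best first, with "conf" (0 to 1); they miss things now and then, are a little off and sometimes report something else, mostly with a low value. They report only what shows in the picture. A call takes as long as a camera call. They do not tell look-alikes from the thing itself.
- manip.look_for(picture, query): "box" ([left, top, width, height] in pixels, round what is visible of it).
- manip.silhouettes(picture, query): "pixels" (480x640 bool, what is visible of it) and "box" ([left, top, width, height] in pixels, round what is visible of it).
The state is a dict: "t": time; "q": joint angles; "qd": joint speeds; "tau": joint torques, N m; "tcp_pos": TCP position; "tool_rot": TCP orientation; "force": force on the tool from outside, world axes, zero at the start; "ft_torque": the same for the moment, N m; "finger_gap": opening from 0.0 (shut) to 1.0 (fully open); "gripper_force": force on a finger pad.
Only numpy, scipy, OpenCV 4.12 (cv2) and the standard library are available. Lean on these libraries where they do the work, as an engineer would, in place of code of your own. Each camera call takes 0.05 s, during which the arm holds its last target. There are 200 camera calls.

## Working session

There is one attempt and no reset: what is moved stays moved. The work goes in short steps, Python scripts to look and compute and a tool call to move; the robot and the scene stay as the last step left them, time stands still between calls to the robot, and variables do not carry over. Pictures are saved under pics/ and viewed, at most 10 in all, crops included, and the job is handed in when it is done.

Besides the shell and the picture viewer there is one more tool, called after ">>>" as a command line: name --argument value ..., lists and objects as JSON in quotes. servo_tool: Moves the arm, as the interface text tells. Its arguments: {"type":"object","properties":{"commands":{"type":"array"},"force":{"type":"number"}},"required":["commands"]}

```bash
mkdir -p pics; cat > h.py <<'E'
import numpy as np, cv2
from station import manip
def snap(n,f=None):
    s=manip.snapshot(n)
    if f: cv2.imwrite('pics/'+f,s['img'][:,:,::-1])
    return s
def proj(s,p):
    p=np.atleast_2d(p); c=(s['world_to_cam']@np.c_[p,np.ones(len(p))].T)[:3]
    q=s['mtx']@np.array([c[0],-c[1],-c[2]]); return (q[:2]/q[2]).T
def ray(s,uv):
    d=np.linalg.inv(s['mtx'])@np.array([uv[0],uv[1],1.]); d=np.array([d[0],-d[1],-d[2]])
    R=s['world_to_cam'][:3,:3]; t=s['world_to_cam'][:3,3]
    return -R.T@t, R.T@d
def atz(s,uv,z):
    o,d=ray(s,uv); return o+d*(z-o[2])/d[2]
E
python3 - <<'E'
from h import *
st=manip.sense();print(st)
for n in ['top','side']:
    s=snap(n,n+'0.png'); print(n,s.keys(),ray(s,(320,240)))
    for q in ['light','button_top','cradle','post_a','jar']:
        for r in manip.look_for(s,q)[:4]: 
            b=r['box'];print(q,np.round(b),round(r['conf'],2), atz(s,(b[0]+b[2]/2,b[1]+b[3]/2),0.02).round(3))
E
```

```text
{'t': 0.0, 'q': array([-1.43147736e+00,  5.28458239e-01,  1.43391695e+00, -2.05393256e-05,
        1.18139993e+00, -1.78486717e-01]), 'qd': array([ 0.00353116, -0.00077461,  0.00127527,  0.00064249, -0.00037554,
       -0.00024345]), 'tau': array([-6.36922869e-04, -4.42353272e+01, -1.78022772e+01, -3.55334741e-04,
        8.43287475e-03, -2.09559389e-06]), 'tcp_pos': array([ 0.19522127, -0.59290449,  0.2033339 ]), 'tool_rot': array([ 9.87400280e-01,  1.58238734e-01,  1.18743268e-05, -1.09120475e-03]), 'force': array([-0.29835235, -0.35287173,  0.49247178]), 'ft_torque': array([-0.04389031,  0.01377912, -0.02335749]), 'gripper_force': 0.0, 'finger_gap': 1.000657470399547}
top dict_keys(['img', 'mtx', 'world_to_cam', 'shot']) (array([0.23459754, 0.05816033, 1.57133874]), array([ 0.18802197, -0.01841974, -0.98220855]))
light [148. 283.  33.  45.] 0.87 [0.337 0.502 0.02 ]
light [213. 270.  31.  49.] 0.81 [0.367 0.309 0.02 ]
button_top [449. 192.  21.  30.] 0.19 [ 0.629 -0.407  0.02 ]
cradle [354. 196.  49.  73.] 0.76 [ 0.554 -0.151  0.02 ]
post_a [354. 192.  53.  81.] 0.57 [ 0.553 -0.159  0.02 ]
side dict_keys(['img', 'mtx', 'world_to_cam', 'shot']) (array([0.01024749, 0.81584937, 1.09343216]), array([ 0.35748062, -0.56804215, -0.74140004]))
light [273. 342.  60.  66.] 0.9 [0.365 0.317 0.02 ]
light [240. 267.  41.  54.] 0.66 [0.554 0.199 0.02 ]
light [215. 446.  84.  30.] 0.66 [0.341 0.507 0.02 ]
button_top [287. 354.   7.   6.] 0.43 [0.41  0.296 0.02 ]
cradle [313. 155.  64.  84.] 0.83 [ 0.551 -0.163  0.02 ]
post_a [309. 156.  68.  85.] 0.71 [ 0.553 -0.158  0.02 ]
jar [208. 365.  28.  46.] 0.9 [0.485 0.425 0.02 ]
```

View pics/top0.png

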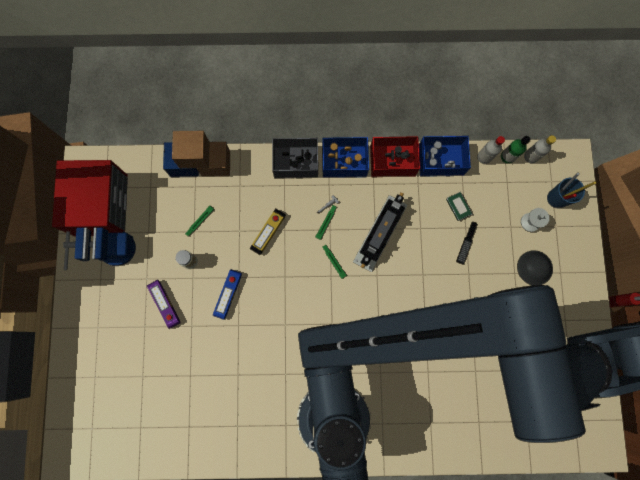

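View pics/side0.png

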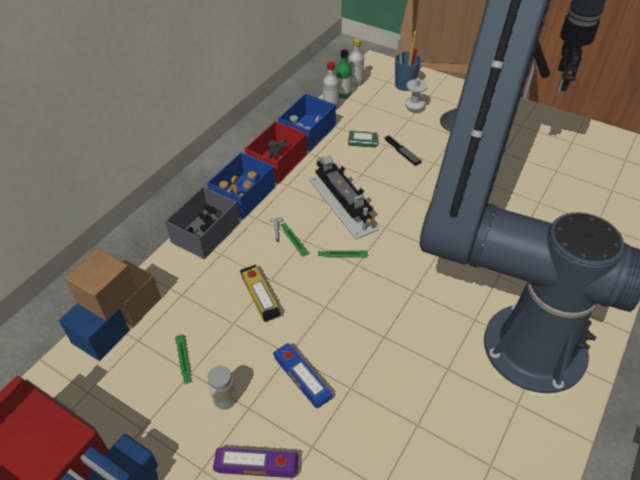

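The yellow light is at top (269,231) and side (260,292), with its red button at top (276,216). Its look-alikes are the blue one at top (228,294) and the purple one at (163,304). I choose the yellow one. The cradle is at top (381,232). Next I'll measure both and check them in a crop.

```bash
python3 - <<'E'
from h import *
from scipy.ndimage import label
T=snap('top');S=snap('side')
def comp(s,c):
    hsv=cv2.cvtColor(s['img'],cv2.COLOR_RGB2HSV)
    w=np.zeros(hsv.shape[:2],bool);w[c[1]-35:c[1]+35,c[0]-35:c[0]+35]=1
    y=(hsv[...,0]>18)&(hsv[...,0]<35)&(hsv[...,1]>150)&(hsv[...,2]>90)&w
    r=((hsv[...,0]<8)|(hsv[...,0]>172))&(hsv[...,1]>150)&(hsv[...,2]>80)&w
    return y,r
for s,c,n in((T,(269,231),'T'),(S,(260,292),'S')):
    y,r=comp(s,c)
    m=np.argwhere(r)[:,::-1].mean(0); print(n,'button',r.sum(),m,atz(s,m,.032).round(4))
    for q in ['light','cradle']:
      for k in manip.silhouettes(s,q)[:4]:
        px=k['pixels']; p=np.argwhere(px)[:,::-1]; 
        rc=cv2.minAreaRect(p.astype(np.float32)); bx=cv2.boxPoints(rc)
        print(n,q,round(k['conf'],2),np.round(rc[0]),[atz(s,b,.02 if q=='light' else .0).round(3)[:2] for b in bx],atz(s,rc[0],.02).round(3))
a=cv2.resize(T['img'][185:285,225:425],(800,400),interpolation=cv2.INTER_CUBIC)
b=cv2.resize(S['img'][145:245,300:400],(0,0),fx=4,fy=4,interpolation=cv2.INTER_CUBIC)
b2=cv2.resize(S['img'][250:350,210:310],(0,0),fx=4,fy=4,interpolation=cv2.INTER_CUBIC)
o=np.vstack([a,np.hstack([b,b2])]); cv2.imwrite('pics/crop1.png',cv2.resize(o,(600,600))[:,:,::-1])
E
```

```text
T button 19 [275.15789474 217.84210526] [0.6008 0.1661 0.032 ]
T light 0.92 [227. 294.] [array([0.307, 0.359]), array([0.449, 0.307]), array([0.433, 0.266]), array([0.291, 0.319])] [0.369 0.313 0.02 ]
T light 0.83 [267. 232.] [array([0.508, 0.247]), array([0.635, 0.168]), array([0.612, 0.134]), array([0.486, 0.213])] [0.56  0.191 0.02 ]
T light 0.58 [164. 304.] [array([0.401, 0.559]), array([0.42, 0.52]), array([0.288, 0.45 ]), array([0.269, 0.488])] [0.344 0.504 0.02 ]
S button 27 [251.40740741 273.07407407] [0.6001 0.1688 0.032 ]
S light 0.73 [260. 293.] [array([0.638, 0.174]), array([0.62, 0.13]), array([0.482, 0.219]), array([0.5  , 0.258])] [0.558 0.197 0.02 ]
S light 0.73 [256. 462.] [array([0.395, 0.566]), array([0.424, 0.525]), array([0.286, 0.452]), array([0.262, 0.494])] [0.341 0.509 0.02 ]
S light 0.56 [302. 375.] [array([0.448, 0.313]), array([0.438, 0.265]), array([0.29 , 0.322]), array([0.303, 0.366])] [0.367 0.318 0.02 ]
S cradle 0.81 [344. 196.] [array([ 0.714, -0.213]), array([ 0.696, -0.333]), array([ 0.43 , -0.163]), array([ 0.454, -0.062])] [ 0.556 -0.169  0.02 ]
```

View pics/crop1.png

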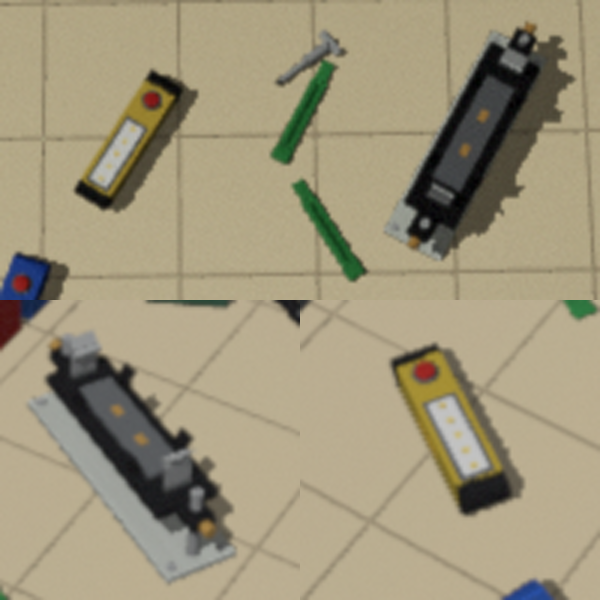

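The crop confirms a yellow bar with black ends and a red button toward +x, at yaw about -32° and centre about (0.560,0.192). The cradle's deck is raised on its posts. I'll move above the light.

>>> servo_tool --commands '[0.054,-0.0573,0,0,0,0,1,0.054,-0.0573,0,0,0,0,1,0.054,-0.0573,0,0,0,0,1,0.054,-0.0573,0,0,0,0,1,0.054,-0.0573,0,0,0,0,1,0.054,-0.0573,0,0,0,0,1,0.054,-0.0573,0,0,0,0,1,0.054,-0.0573,0,0,0,0,1,0.054,-0.0573,0,0,0,0,1,0.054,-0.0573,0,0,0,0,1,0.054,-0.0573,0,0,0,0,1]'

```text
t: 1.82
tcp_pos: [0.3795, -0.1999, 0.2047]
tool_rot: [0.987, 0.158, 0.0, 0.0]
force: [0.4, -0.5, 0.4]
finger_gap: 1.003
gripper_force: 0.0
```

>>> servo_tool --commands '[0.054,-0.0573,0,0,0,0,1,0.054,-0.0573,0,0,0,0,1,0.054,-0.0573,0,0,0,0,1,0.054,-0.0573,0,0,0,0,1,0.054,-0.0573,0,0,0,0,1,0.054,-0.0573,0,0,0,0,1,0.054,-0.0573,0,0,0,0,1,0.054,-0.0573,0,0,0,0,1,0.054,-0.0573,0,0,0,0,1,0.054,-0.0573,0,0,0,0,1,0.054,-0.0573,0,0,0,0,1]'

```text
t: 2.73
tcp_pos: [0.5631, 0.1928, 0.2045]
tool_rot: [0.987, 0.158, 0.0, 0.0]
force: [0.4, -1.8, -0.5]
finger_gap: 1.0
gripper_force: 0.0
```

>>> servo_tool --commands '[0,0,0,0,0,-0.019,1,0,0,0,0,0,-0.019,1,0,0,0,0,0,-0.019,1,0,0,0,0,0,-0.019,1,0,0,0,0,0,-0.019,1,0,0,0,0,0,-0.019,1,0,0,0,0,0,-0.019,1,0,0,0,0,0,-0.019,1,0,0,0,0,0,-0.019,1,0,0,0,0,0,-0.019,1]'

```text
t: 3.57
tcp_pos: [0.5627, 0.1907, 0.2044]
tool_rot: [0.726, 0.688, 0.0, 0.0]
force: [0.0, -0.5, -0.9]
finger_gap: 0.997
gripper_force: 0.0
```

>>> servo_tool --commands '[0,0,0,0,0,-0.019,1,0,0,0,0,0,-0.019,1,0,0,0,0,0,-0.019,1,0,0,0,0,0,-0.019,1,0,0,0,0,0,-0.019,1,0,0,0,0,0,-0.019,1,0,0,0,0,0,-0.019,1,0,0,0,0,0,-0.019,1,0,0,0,0,0,-0.019,1,0,0,0,0,0,0,1]'

```text
t: 4.4
tcp_pos: [0.5626, 0.1907, 0.2043]
tool_rot: [0.273, 0.962, 0.0, 0.0]
force: [-0.6, -0.9, -0.7]
finger_gap: 1.003
gripper_force: 0.0
```

```bash
cat >> h.py <<'E'
from scipy.spatial.transform import Rotation as Ro
def go(p,yaw=None):
    st=manip.sense();R=Ro.from_quat(st['tool_rot']).as_matrix();d=R.T@(np.array(p)-st['tcp_pos'])
    y=np.degrees(np.arctan2(R[1,0],R[0,0]))
    print('tcp',st['tcp_pos'].round(4),'yaw',y.round(2),'F',st['force'].round(1),'gap',round(st['finger_gap'],3),'shift',(d/.5).round(4),'rz',None if yaw is None else round(-((yaw-y+180)%360-180)/360,4), 'tilt',R[:,2].round(4))
E
python3 - <<'E'
from h import *
s=snap('wrist','w1.png')
hsv=cv2.cvtColor(s['img'],cv2.COLOR_RGB2HSV)
r=((hsv[...,0]<8)|(hsv[...,0]>172))&(hsv[...,1]>150)&(hsv[...,2]>80)
m=np.argwhere(r)[:,::-1].mean(0);print(r.sum(),m,atz(s,m,.032))
for k in manip.silhouettes(s,'light')[:3]:
    p=np.argwhere(k['pixels'])[:,::-1]; rc=cv2.minAreaRect(p.astype(np.float32))
    c=[atz(s,b,.021)[:2] for b in cv2.boxPoints(rc)]
    print(k['conf'],rc,np.round(c,4),np.mean(c,0))
    e=[c[i+1]-c[i] for i in (0,1)];print([(np.linalg.norm(x),np.degrees(np.arctan2(x[1],x[0]))) for x in e])
go([.56,.192,.01])
E
```

```text
346 [332.31213873 111.96820809] [0.48644164 0.25196259 0.032     ]
0.76 ((325.0, 204.0), (140.0, 38.0), 90.0) [[0.49   0.2199]
 [0.5097 0.2518]
 [0.6393 0.1753]
 [0.6168 0.1389]] [0.56393588 0.19646335]
[(np.float64(0.03748316486667299), np.float64(58.24825218999004)), (np.float64(0.15048944982848056), np.float64(-30.53094401351113))]
0.71 ((340.2799987792969, 21.460002899169922), (49.356056213378906, 43.69919967651367), 81.8698959350586) [[0.3995 0.2873]
 [0.4156 0.3219]
 [0.4517 0.3086]
 [0.4352 0.2725]] [0.42548747 0.29757423]
[(np.float64(0.03822082846555439), np.float64(65.17452030601632)), (np.float64(0.038497452994867565), np.float64(-20.243797005218557))]
tcp [0.5626 0.1907 0.2044] yaw 147.99 F [-0.5 -0.6  0.6] gap 0.999 shift [ 0.0059 -0.0006  0.3887] rz None tilt [ 1.e-04  0.e+00 -1.e+00]
```

View pics/w1.png

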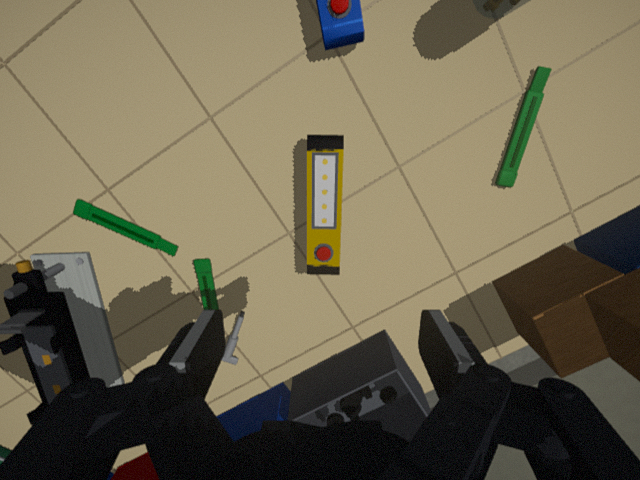

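The wrist view shows the light spanning (307..344, 134..274) with its button at (323,253). The blue one is at the top edge. I'll refine the pose from the button and the lens.

```bash
python3 - <<'E'
from h import *
s=snap('wrist')
hsv=cv2.cvtColor(s['img'],cv2.COLOR_RGB2HSV)[120:290,290:360]
off=np.array([290,120])
r=((hsv[...,0]<8)|(hsv[...,0]>172))&(hsv[...,1]>150)&(hsv[...,2]>80)
m=np.argwhere(r)[:,::-1].mean(0)+off;b=atz(s,m,.032);print('btn',m,b)
y=(hsv[...,0]>18)&(hsv[...,0]<35)&(hsv[...,1]>150)&(hsv[...,2]>110)
w=((hsv[...,2]>190)&(hsv[...,1]<60)).astype(np.uint8)
w=cv2.morphologyEx(w,cv2.MORPH_CLOSE,np.ones((7,7)))
rc=cv2.minAreaRect((np.argwhere(w)[:,::-1]+off).astype(np.float32));l=atz(s,rc[0],.028);print('lens',rc,l)
d=b-l;a=np.arctan2(d[1],d[0]);print('dist',np.hypot(*d[:2]),'yaw',np.degrees(a))
print('centre',b[:2]-.046*np.array([np.cos(a),np.sin(a)]))
rc=cv2.minAreaRect((np.argwhere(y)[:,::-1]+off).astype(np.float32));print('yel',rc,atz(s,rc[0],.028))
print('ends',atz(s,(325.5,134),.021),atz(s,(322.5,274.5),.021))
E
```

```text
btn [323.36842105 253.21052632] [0.60212585 0.17055985 0.032     ]
lens ((0.0, 0.0), (0.0, 0.0), 0.0) [0.25742854 0.05648891 0.028     ]
dist 0.363081833718648 yaw 18.31096879589541
centre [0.55845505 0.15610784]
yel ((324.0, 207.0), (116.0, 36.0), 90.0) [0.56047025 0.19731428 0.028     ]
ends [0.50029671 0.23656601 0.021     ] [0.6268692  0.15406007 0.021     ]
```

>>> servo_tool --commands '[0.0035,0.009,0,0,0,0.0028,1,0,0,0.05,0,0,0,1,0,0,0.05,0,0,0,1,0,0,0.05,0,0,0,1,0,0,0.05,0,0,0,1,0,0,0.05,0,0,0,1,0,0,0.05,0,0,0,1,0,0,0.04,0,0,0,1,0,0,0.03,0,0,0,1,0,0,0.024,0,0,0,1,0,0,0,0,0,0,1]'

```text
t: 5.47
tcp_pos: [0.5619, 0.1951, 0.0049]
tool_rot: [0.283, 0.959, -0.001, -0.002]
force: [-0.3, -0.9, -0.6]
finger_gap: 1.0
gripper_force: 0.0
```

>>> servo_tool --commands '[0,0,0,0,0,0,-1,0,0,0,0,0,0,-1,0,0,0,0,0,0,-1,0,0,0,0,0,0,-1,0,0,0,0,0,0,-1,0,0,0,0,0,0,-1,0,0,0,0,0,0,-1,0,0,0,0,0,0,-1]' --force 60

```text
t: 6.13
tcp_pos: [0.5636, 0.1954, 0.0075]
tool_rot: [0.283, 0.959, 0.0, 0.0]
force: [0.2, -0.4, -0.2]
finger_gap: 0.003
gripper_force: 0.0
```

```bash
python3 - <<'E'
from h import *
s=snap('wrist','w2.png');t=snap('side')
go([.56,.192,.01],147)
o=np.hstack([cv2.resize(s['img'],(533,400)),cv2.resize(t['img'][220:360,180:320],(267,400))[:, :]])
cv2.imwrite('pics/c2.png',o[:,:,::-1])
E
```

```text
tcp [0.5635 0.1954 0.0074] yaw 147.16 F [ 0.4 -0.4 -0.4] gap -0.002 shift [ 0.0022 -0.0096 -0.0052] rz 0.0004 tilt [ 1.e-04  0.e+00 -1.e+00]
```

View pics/c2.png

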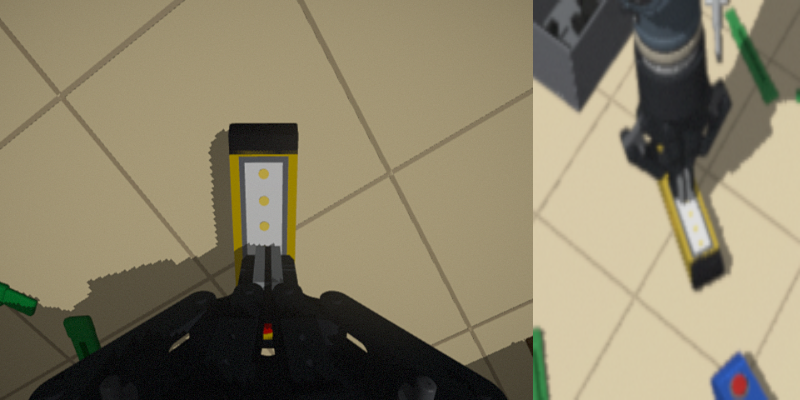

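The fingers are shut above the lens without holding the bar, so the TCP height doesn't match what the picture shows. I'll check where the tip really is.

```bash
python3 - <<'E'
from h import *
st=manip.sense();p=st['tcp_pos'];w=snap('wrist');t=snap('side');T=snap('top')
print(st['q'].round(3))
for n,s in(('w',w),('s',t),('T',T)):
    print(n,[proj(s,p+[0,0,h])[0].round(1) for h in(0,.01,.02,.03,.04,.06)])
print('cam',ray(w,(320,240)))
a=cv2.resize(w['img'][240:480,200:440],(560,560),interpolation=cv2.INTER_CUBIC)
c=proj(t,p+[0,0,.03])[0].astype(int)
b=cv2.resize(t['img'][c[1]-35:c[1]+35,c[0]-15:c[0]+15],(240,560),interpolation=cv2.INTER_CUBIC)
print(c);cv2.imwrite('pics/c3.png',np.hstack([a,b])[:,:,::-1])
E
```

```text
[ 0.147  0.766  1.64   0.     0.736 -0.851]
w [array([318.3, 287.5]), array([318.1, 296.1]), array([317.9, 305.5]), array([317.7, 316.1]), array([317.5, 328. ]), array([316.9, 357. ])]
s [array([258.5, 294.7]), array([258.1, 291.9]), array([257.8, 289.2]), array([257.4, 286.4]), array([257.1, 283.6]), array([256.3, 277.8])]
T [array([266.3, 231.5]), array([266.1, 230.8]), array([265.8, 230.1]), array([265.5, 229.5]), array([265.2, 228.8]), array([264.6, 227.4])]
cam (array([0.49421088, 0.24222514, 0.17756927]), array([ 0.26067132, -0.17309955, -0.94982937]))
[257 286]
```

View pics/c3.png

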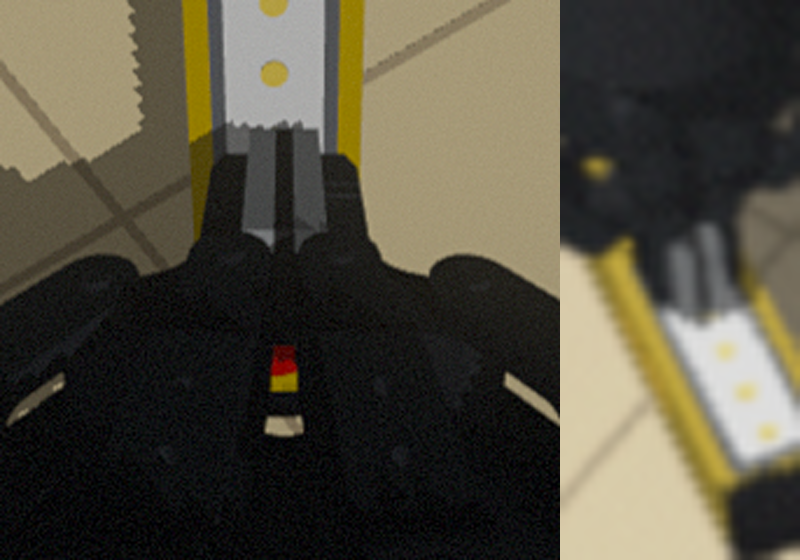

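>>> servo_tool --commands '[0,0,-0.06,0,0,0,-1,0,0,-0.06,0,0,0,-1,0,0.06,0,0,0,0,-1,0,0.06,0,0,0,0,-1,0,0,0.04,0,0,0,-1,0,0,0.04,0,0,0,-1,0,0,0.02,0,0,0,-1,0,0,0,0,0,0,-1]'

```text
t: 7.05
tcp_pos: [0.5935, 0.2453, 0.0145]
tool_rot: [0.283, 0.959, -0.002, -0.003]
force: [-0.9, 0.1, -0.4]
finger_gap: 0.002
gripper_force: 0.0
```

```bash
python3 - <<'E'
from h import *
st=manip.sense();p=st['tcp_pos'];w=snap('wrist');t=snap('side')
go([.5635,.1955,.05],147)
for n,s in(('w',w),('s',t)):
    print(n,[proj(s,p+[0,0,h])[0].round(1) for h in(-.01,0,.01,.02,.03,.04)])
c=proj(t,p)[0].astype(int)
b=cv2.resize(t['img'][c[1]-25:c[1]+25,c[0]-25:c[0]+25],(400,400),interpolation=cv2.INTER_CUBIC)
print(c);cv2.imwrite('pics/c4.png',np.hstack([cv2.resize(w['img'][190:390,220:420],(400,400)),b])[:,:,::-1])
E
```

```text
tcp [0.5957 0.2455 0.017 ] yaw 147.14 F [ 0.2 -0.2  0.3] gap -0.001 shift [-0.0002 -0.119  -0.066 ] rz 0.0004 tilt [-1.2e-03 -3.0e-04 -1.0e+00]
w [array([318.5, 279.9]), array([318.3, 287.5]), array([318., 296.]), array([317.7, 305.3]), array([317.4, 315.8]), array([317.1, 327.6])]
s [array([234.3, 305.1]), array([233.8, 302.4]), array([233.3, 299.7]), array([232.8, 296.9]), array([232.3, 294.1]), array([231.8, 291.3])]
[233 302]
```

View pics/c4.png

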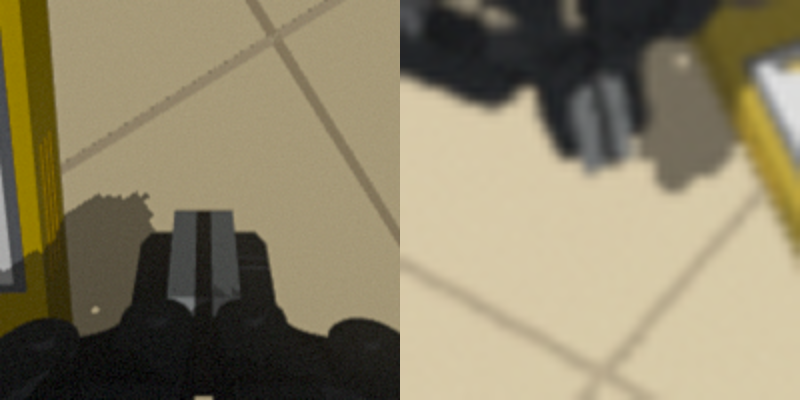

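Both cameras show the shut tip about 10–14 mm above the reported TCP, so the open fingers passed over the top of the bar. I'll feel for the tile here.

>>> servo_tool --commands '[0,0,0.006,0,0,0,-1,0,0,0.006,0,0,0,-1,0,0,0.006,0,0,0,-1,0,0,0.006,0,0,0,-1,0,0,0.006,0,0,0,-1,0,0,0,0,0,0,-1]'

```text
t: 7.65
tcp_pos: [0.5956, 0.2457, 0.0017]
tool_rot: [0.283, 0.959, -0.0, -0.0]
force: [0.1, -0.5, -0.4]
finger_gap: 0.002
gripper_force: 0.0
```

>>> servo_tool --commands '[0,0,0.004,0,0,0,-1,0,0,0,0,0,0,-1]'

```text
t: 7.82
tcp_pos: [0.5959, 0.2458, -0.0]
tool_rot: [0.283, 0.959, -0.0, -0.0]
force: [-1.2, 0.5, 0.4]
finger_gap: -0.002
gripper_force: 0.0
```

>>> servo_tool --commands '[0,0,0.004,0,0,0,-1,0,0,0,0,0,0,-1]'

```text
t: 7.98
tcp_pos: [0.5959, 0.2458, -0.0019]
tool_rot: [0.283, 0.959, -0.0, -0.0]
force: [0.1, -0.8, 0.3]
finger_gap: 0.001
gripper_force: 0.0
```

>>> servo_tool --commands '[0,0,0.004,0,0,0,-1,0,0,0,0,0,0,-1]'

```text
t: 8.15
tcp_pos: [0.5959, 0.2458, -0.004]
tool_rot: [0.283, 0.959, -0.0, -0.0]
force: [-0.5, -0.4, -0.3]
finger_gap: 0.004
gripper_force: 0.0
```

>>> servo_tool --commands '[0,0,0.004,0,0,0,-1,0,0,0.004,0,0,0,-1,0,0,0,0,0,0,-1]'

```text
t: 8.4
tcp_pos: [0.5957, 0.2458, -0.0082]
tool_rot: [0.283, 0.959, -0.0, -0.0]
force: [0.2, 0.5, 0.2]
finger_gap: 0.001
gripper_force: 0.0
```

>>> servo_tool --commands '[0,0,0.004,0,0,0,-1,0,0,0,0,0,0,-1]'

```text
t: 8.57
tcp_pos: [0.5958, 0.2458, -0.0101]
tool_rot: [0.283, 0.959, -0.0, -0.0]
force: [-0.9, -0.7, -1.0]
finger_gap: -0.003
gripper_force: 0.0
```

>>> servo_tool --commands '[0,0,0.003,0,0,0,-1,0,0,0,0,0,0,-1]'

```text
t: 8.73
tcp_pos: [0.5959, 0.2458, -0.0114]
tool_rot: [0.283, 0.959, -0.0, -0.0]
force: [0.1, -0.2, 0.3]
finger_gap: -0.004
gripper_force: 0.0
```

>>> servo_tool --commands '[0,0,0.003,0,0,0,-1,0,0,0,0,0,0,-1]'

```text
t: 8.9
tcp_pos: [0.5959, 0.2458, -0.0129]
tool_rot: [0.283, 0.959, -0.0, -0.0]
force: [0.1, -0.9, -0.1]
finger_gap: -0.005
gripper_force: 0.0
```

>>> servo_tool --commands '[0,0,0.003,0,0,0,-1,0,0,0,0,0,0,-1]'

```text
t: 9.07
tcp_pos: [0.5959, 0.2458, -0.0144]
tool_rot: [0.283, 0.959, -0.0, -0.0]
force: [0.0, -0.2, 0.0]
finger_gap: -0.001
gripper_force: 0.0
```

>>> servo_tool --commands '[0,0,0.003,0,0,0,-1,0,0,0,0,0,0,-1]'

```text
t: 9.23
tcp_pos: [0.5959, 0.2458, -0.0159]
tool_rot: [0.283, 0.959, -0.0, -0.0]
force: [-0.1, 0.3, -0.1]
finger_gap: -0.001
gripper_force: 0.0
```

>>> servo_tool --commands '[0,0,0.003,0,0,0,-1,0,0,0,0,0,0,-1]'

```text
t: 9.4
tcp_pos: [0.5959, 0.2458, -0.0174]
tool_rot: [0.283, 0.959, -0.0, -0.0]
force: [0.4, -1.1, -0.4]
finger_gap: 0.0
gripper_force: 0.0
```

>>> servo_tool --commands '[0,0,0.003,0,0,0,-1,0,0,0,0,0,0,-1]'

```text
t: 9.57
tcp_pos: [0.5959, 0.2458, -0.0189]
tool_rot: [0.283, 0.959, -0.0, -0.0]
force: [0.6, 0.2, -0.1]
finger_gap: 0.008
gripper_force: 0.0
```

>>> servo_tool --commands '[0,0,0.003,0,0,0,-1,0,0,0,0,0,0,-1]'

```text
t: 9.73
tcp_pos: [0.5959, 0.2458, -0.0204]
tool_rot: [0.283, 0.959, -0.0, -0.0]
force: [-0.3, 0.5, 1.3]
finger_gap: -0.002
gripper_force: 0.0
```

>>> servo_tool --commands '[0,0,0.003,0,0,0,-1,0,0,0,0,0,0,-1]'

```text
t: 9.9
tcp_pos: [0.5959, 0.2458, -0.022]
tool_rot: [0.283, 0.959, -0.0, -0.0]
force: [0.9, 0.6, -0.0]
finger_gap: -0.001
gripper_force: 0.0
```

```bash
python3 - <<'E'
from h import *
st=manip.sense();p=st['tcp_pos'];w=snap('wrist');t=snap('side')
print(st['tau'].round(2), st['ft_torque'].round(2),st['q'].round(4))
c=proj(t,p)[0].astype(int);print(c)
for n,s in(('w',w),('s',t)):
    print(n,[proj(s,p+[0,0,h])[0].round(1) for h in(0,.01,.02,.03)])
b=cv2.resize(t['img'][c[1]-35:c[1]+15,c[0]-25:c[0]+25],(400,400),interpolation=cv2.INTER_CUBIC)
cv2.imwrite('pics/c5.png',np.hstack([cv2.resize(w['img'][190:390,220:420],(400,400)),b])[:,:,::-1])
E
```

```text
[-1.000e-02 -5.039e+01 -1.091e+01  0.000e+00 -3.000e-02  0.000e+00] [ 0.01  0.   -0.01] [ 0.2181  0.8519  1.5146  0.      0.7755 -0.7795]
[234 311]
w [array([318.3, 287.5]), array([318.1, 296. ]), array([317.9, 305.5]), array([317.7, 316. ])]
s [array([234.6, 311.8]), array([234.1, 309.2]), array([233.6, 306.5]), array([233.1, 303.8])]
```

View pics/c5.png

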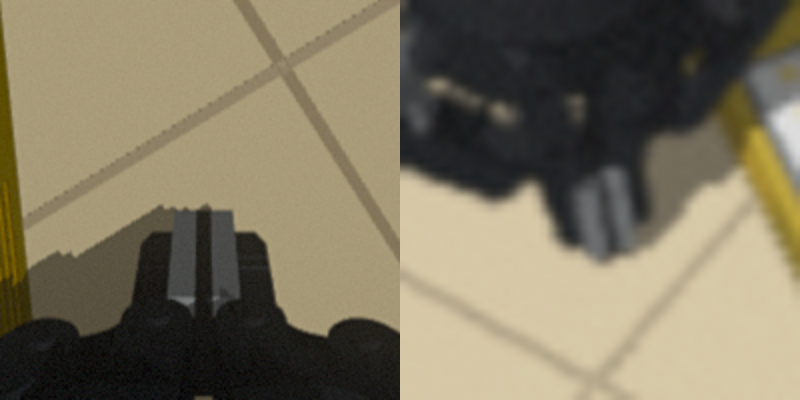

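The tip's shadow now almost meets the tip, so the tile is just below. I'll feel the last bit.

>>> servo_tool --commands '[0,0,0.002,0,0,0,-1,0,0,0,0,0,0,-1]'

```text
t: 10.17
tcp_pos: [0.596, 0.2458, -0.0228]
tool_rot: [0.283, 0.959, -0.0, -0.0]
force: [0.2, -0.4, 0.1]
finger_gap: 0.001
gripper_force: 0.0
```

>>> servo_tool --commands '[0,0,0.002,0,0,0,-1,0,0,0,0,0,0,-1]'

```text
t: 10.33
tcp_pos: [0.596, 0.2458, -0.0238]
tool_rot: [0.283, 0.959, -0.0, -0.0]
force: [-0.1, 0.3, -0.2]
finger_gap: 0.002
gripper_force: 0.0
```

>>> servo_tool --commands '[0,0,0.002,0,0,0,-1,0,0,0,0,0,0,-1]'

```text
t: 10.5
tcp_pos: [0.5959, 0.2458, -0.0249]
tool_rot: [0.283, 0.959, -0.0, -0.0]
force: [-0.6, -0.2, 0.5]
finger_gap: -0.002
gripper_force: 0.0
```

>>> servo_tool --commands '[0,0,0.002,0,0,0,-1,0,0,0,0,0,0,-1]'

```text
t: 10.67
tcp_pos: [0.5959, 0.2458, -0.0258]
tool_rot: [0.283, 0.959, -0.0, -0.0]
force: [0.1, -0.7, -0.6]
finger_gap: -0.002
gripper_force: 0.0
```

>>> servo_tool --commands '[0,0,0.002,0,0,0,-1,0,0,0,0,0,0,-1]'

```text
t: 10.83
tcp_pos: [0.5961, 0.2458, -0.0268]
tool_rot: [0.283, 0.959, 0.0, 0.0]
force: [-0.0, 0.5, -0.4]
finger_gap: -0.001
gripper_force: 0.0
```

>>> servo_tool --commands '[0,0,0.002,0,0,0,-1,0,0,0,0,0,0,-1]'

```text
t: 11.0
tcp_pos: [0.5961, 0.2458, -0.0269]
tool_rot: [0.283, 0.959, -0.0, 0.0]
force: [-1.0, 0.1, 4.6]
finger_gap: -0.001
gripper_force: 2.3
```

Contact came at reported z = -0.0268, so the true tip height is the reported value plus about 27 mm. The visible tip edge is the pad's near edge, about 11 mm off axis. I'll lift, open, return over the light and measure it again.

>>> servo_tool --commands '[0,0,-0.07,0,0,0,1,0,0,-0.07,0,0,0,1,0,0,-0.07,0,0,0,1,0,-0.06,-0.03,0,0,0,1,0,-0.06,0,0,0,0,1,0,0,0,0,0,0,1,0,0,0,0,0,0,1]'

```text
t: 11.58
tcp_pos: [0.5627, 0.1945, 0.0928]
tool_rot: [0.284, 0.959, -0.0, -0.0]
force: [0.5, -0.2, -0.4]
finger_gap: 0.972
gripper_force: 0.0
```

```bash
python3 - <<'E'
from h import *
st=manip.sense();R=Ro.from_quat(st['tool_rot']).as_matrix();s=snap('wrist')
print('edge pred',proj(s,st['tcp_pos']+R@[.011,0,0]),proj(s,st['tcp_pos']+R@[.011,0,-.027]))
hsv=cv2.cvtColor(s['img'],cv2.COLOR_RGB2HSV)
y=((hsv[...,0]>18)&(hsv[...,0]<35)&(hsv[...,1]>170)&(hsv[...,2]>90)); r=((hsv[...,0]<8)|(hsv[...,0]>172))&(hsv[...,1]>150)&(hsv[...,2]>80)
n,l,stt,cc=cv2.connectedComponentsWithStats(r.astype(np.uint8))
for i in range(1,n):
    if stt[i,4]>60: print('red',stt[i],cc[i].round(1),atz(s,cc[i],.033).round(4),atz(s,cc[i],.006).round(4))
for k in manip.silhouettes(s,'light')[:2]:
    p=np.argwhere(k['pixels'])[:,::-1]; rc=cv2.minAreaRect(p.astype(np.float32))
    c=np.array([atz(s,b,.021)[:2] for b in cv2.boxPoints(rc)]);print(round(k['conf'],2),np.round(rc[0]),rc[1],c.mean(0).round(4))
go([.5635,.1955,-.026],147)
E
```

```text
edge pred [[318.21140068 269.18725654]] [[317.70513505 292.03322723]]
red [313 298  19  19 279] [321.7 306.9] [0.602  0.1713 0.033 ] [0.6147 0.1631 0.006 ]
0.91 [342.   7.] (14.0, 59.0) [0.4425 0.2897]
0.76 [319. 236.] (190.0, 54.0) [0.5626 0.1945]
tcp [0.5642 0.1957 0.0923] yaw 147.14 F [ 0.6 -0.3  0.2] gap 1.0 shift [ 0.001  -0.0012  0.2366] rz 0.0004 tilt [ 9.e-04  4.e-04 -1.e+00]
```

>>> servo_tool --commands '[0.001,-0.001,0.04,0,0,0,1,0,0,0.05,0,0,0,1,0,0,0.05,0,0,0,1,0,0,0.05,0,0,0,1,0,0,0.03,0,0,0,1,0,0,0.016,0,0,0,1,0,0,0,0,0,0,1]'

```text
t: 12.27
tcp_pos: [0.5618, 0.1957, -0.0283]
tool_rot: [0.282, 0.959, -0.001, -0.002]
force: [0.4, -0.1, -0.5]
finger_gap: 1.002
gripper_force: 0.0
```

>>> servo_tool --commands '[0,0,0,0,0,0,-1,0,0,0,0,0,0,-1,0,0,0,0,0,0,-1,0,0,0,0,0,0,-1,0,0,0,0,0,0,-1,0,0,0,0,0,0,-1]' --force 60

```text
t: 12.77
tcp_pos: [0.5638, 0.1954, -0.0243]
tool_rot: [0.283, 0.959, 0.001, 0.001]
force: [-0.1, 0.5, 5.6]
finger_gap: 0.408
gripper_force: 63.0
```

Gripped, but the fingertips are level with the tile. I'll regrip 8 mm higher so they clear the deck.

>>> servo_tool --commands '[0,0,0,0,0,0,0.2,0,0,0,0,0,0,0.2,0,0,-0.008,0,0,0,0.2,0,0,-0.009,0,0,0,0.2,0,0,0,0,0,0,0.2,0,0,0,0,0,0,-1,0,0,0,0,0,0,-1,0,0,0,0,0,0,-1,0,0,0,0,0,0,-1,0,0,0,0,0,0,-1]' --force 60

```text
t: 13.6
tcp_pos: [0.5632, 0.1954, -0.0166]
tool_rot: [0.283, 0.959, 0.0, 0.0]
force: [0.7, 0.5, 5.3]
finger_gap: 0.408
gripper_force: 62.2
```

>>> servo_tool --commands '[0,0,-0.04,0,0,0,-1,0,0,-0.08,0,0,0,-1,0,0,-0.08,0,0,0,-1,0,0,-0.08,0,0,0,-1,0,0,-0.08,0,0,0,-1,0,0,-0.04,0,0,0,-1,0,0,0,0,0,0,-1]'

```text
t: 14.18
tcp_pos: [0.5661, 0.1959, 0.1879]
tool_rot: [0.283, 0.959, 0.002, 0.005]
force: [0.4, -0.1, -1.9]
finger_gap: 0.408
gripper_force: 61.4
```

>>> servo_tool --commands '[-0.03,-0.03,0,0,0,0,-1,-0.055,-0.054,0,0,0,0,-1,-0.055,-0.054,0,0,0,0,-1,-0.055,-0.054,0,0,0,0,-1,-0.055,-0.054,0,0,0,0,-1,-0.055,-0.054,0,0,0,0,-1,-0.055,-0.054,0,0,0,0,-1,-0.055,-0.054,0,0,0,0,-1,-0.055,-0.054,0,0,0,0,-1,-0.055,-0.054,0,0,0,0,-1,-0.055,-0.054,0,0,0,0,-1,-0.03,-0.03,0,0,0,0,-1]'

```text
t: 15.18
tcp_pos: [0.6556, -0.2268, 0.1793]
tool_rot: [0.284, 0.959, -0.001, -0.001]
force: [-0.3, -0.3, -1.7]
finger_gap: 0.408
gripper_force: 61.2
```

>>> servo_tool --commands '[0,0,0,0,0,0,-1,0,0,0,0,0,0,-1]'

```text
t: 15.35
tcp_pos: [0.6547, -0.2231, 0.1793]
tool_rot: [0.284, 0.959, 0.001, -0.003]
force: [-0.3, 1.3, -3.2]
finger_gap: 0.406
gripper_force: 61.2
```

```bash
python3 - <<'E'
from h import *
s=snap('wrist');np.savez('w6.npz',**{k:s[k] for k in('img','mtx','world_to_cam')})
for q in('cradle','post_a','post_b'):
    for k in manip.look_for(s,q)[:3]: print(q,np.round(k['box']),round(k['conf'],2))
cv2.imwrite('pics/w6.png',cv2.resize(s['img'],(800,600),interpolation=cv2.INTER_CUBIC)[:,:,::-1])
go([.555,-.16,.15],147)
E
```

```text
cradle [278.   0.  87. 153.] 0.87
cradle [497.  21.  62.  96.] 0.45
post_a [279.   0.  88. 150.] 0.62
post_b [279.   0.  88. 150.] 0.62
tcp [ 0.6555 -0.2202  0.1816] yaw 147.25 F [ 0.3  0.2 -1.5] gap 0.404 shift [ 0.2341 -0.0075  0.0639] rz 0.0007 tilt [-0.0025  0.0017 -1.    ]
```

View pics/w6.png

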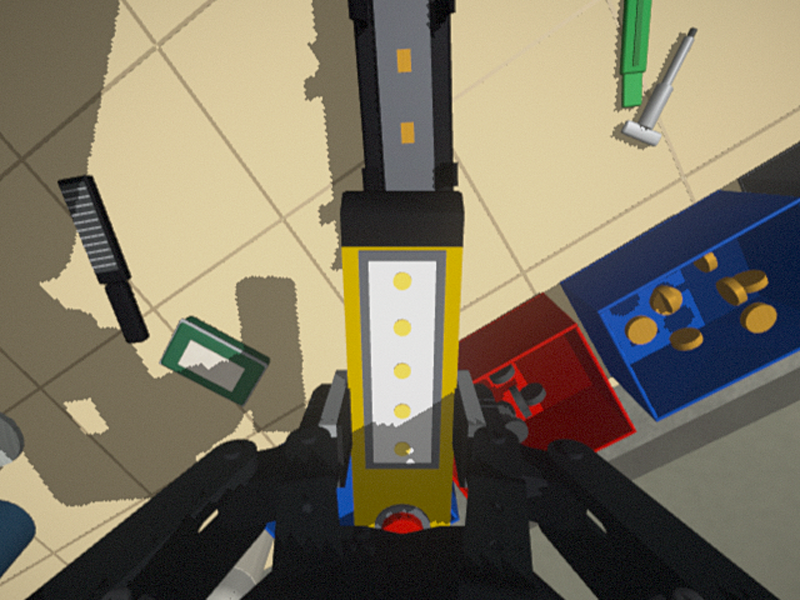

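The wrist picture shows the seat ahead of the held light, with two orange contacts at 800-px coordinates (404,60) and (407,132). The ears are at rows ~10 and ~178. I'll triangulate the contacts across the three cameras to get the seat pose.

```bash
python3 - <<'E'
from h import *
from scipy.optimize import least_squares
W=dict(np.load('w6.npz'));T=snap('top');S=snap('side')
T['img']=cv2.imread('pics/top0.png')[:,:,::-1];S['img']=cv2.imread('pics/side0.png')[:,:,::-1]
def blobs(s,box,n):
    x0,y0,x1,y1=box;im=np.ascontiguousarray(s['img'][y0:y1,x0:x1]);f=4 if n!='W' else 1
    im=cv2.resize(im,None,fx=f,fy=f,interpolation=cv2.INTER_CUBIC)
    hsv=cv2.cvtColor(im,cv2.COLOR_RGB2HSV);m=((hsv[...,0]>8)&(hsv[...,0]<24)&(hsv[...,1]>120)&(hsv[...,2]>80)).astype(np.uint8)
    k,l,st,c=cv2.connectedComponentsWithStats(m)
    r=[((c[i]+.5)/f-.5+[x0,y0],st[i,4]/f/f) for i in range(1,k) if st[i,4]/f/f>2]
    print(n,[(a.round(1).tolist(),b) for a,b in r]);return r
w=blobs(W,(290,30,360,125),'W');t=blobs(T,(370,215,396,246),'T');v=blobs(S,(330,172,358,202),'S')
A={}
for nm,s,b,k in(('W',W,w,1),('T',T,t,1),('S',S,v,1)):
    P=sorted([x[0] for x in sorted(b,key=lambda z:-z[1])[:2]],key=lambda u:u[1]); A[nm]=(s,P)
# wrist: upper = tool +x = world -x,+y = nearer robot; top lower row = smaller x ; side lower = smaller x
pairs=[(A['W'][1][0],A['T'][1][1],A['S'][1][1]),(A['W'][1][1],A['T'][1][0],A['S'][1][0])]
Ps=[]
for pr in pairs:
    f=lambda p:np.concatenate([(proj(s,p)[0]-u)*k for s,u,k in zip((W,T,S),pr,(.5,1,1))])
    o=least_squares(f,[.555,-.16,.05]);Ps.append(o.x);print(o.x.round(4),o.fun.round(2))
d=Ps[1]-Ps[0];print('mid',np.mean(Ps,0).round(4),'len',np.hypot(*d[:2]),'yaw',np.degrees(np.arctan2(d[1],d[0])))
for z in(.026,.04,.05,.06,.071):
    a,b=[atz(W,p,z) for p in A['W'][1]];d=b-a
    print(z,((a+b)/2)[:2].round(4),np.hypot(*d[:2]).round(4),np.degrees(np.arctan2(d[1],d[0])).round(2),
     'ears',[np.linalg.norm(atz(W,(q[0]*.8,q[1]*.8),z)-atz(W,(q[2]*.8,q[3]*.8),z)).round(4) for q in((375,95,436,95),(372,185,438,185))])
E
```

```text
W [([322.9, 48.2], np.float64(194.0)), ([325.5, 105.8], np.float64(166.0))]
T [([385.6, 223.2], np.float64(8.3125)), ([379.4, 234.5], np.float64(7.875))]
S [([338.6, 181.2], np.float64(4.6875)), ([346.5, 191.0], np.float64(5.0625))]
[ 0.5384 -0.1454  0.0637] [-0.74  0.   -1.11 -0.35 -0.36 -0.09]
[ 0.5728 -0.1654  0.064 ] [-0.75 -0.02 -1.03 -0.36 -0.37 -0.09]
mid [ 0.5556 -0.1554  0.0639] len 0.03982311323614805 yaw -30.119473200729246
0.026 [ 0.5523 -0.1516] 0.0451 -30.02 ears [np.float64(0.042), np.float64(0.0483)]
0.04 [ 0.5537 -0.1526] 0.0431 -30.02 ears [np.float64(0.0401), np.float64(0.0462)]
0.05 [ 0.5548 -0.1534] 0.0418 -30.02 ears [np.float64(0.0388), np.float64(0.0447)]
0.06 [ 0.5559 -0.1542] 0.0404 -30.02 ears [np.float64(0.0376), np.float64(0.0432)]
0.071 [ 0.557 -0.155] 0.0388 -30.02 ears [np.float64(0.0361), np.float64(0.0416)]
```

Seat centre is about (0.5555,-0.1555), z about 0.063, yaw -30°. The held light's underside is at true z = reported + 0.0166. I'll move above the seat.

>>> servo_tool --commands '[0.03,0,0,0,0,0,-1,0.05,0,0,0,0,0,-1,0.05,0,0.02,0,0,0,-1,0.05,0,0.04,0,0,0,-1,0.038,0,0.04,0,0,0,-1,0.02,0,0.04,0,0,0,-1,0,0,0.03,0,0,0,-1,0,0,0.02,0,0,-0.0074,-1,0,0,0,0,0,0,-1,0,0,0,0,0,0,-1,0,0,0,0,0,0,-1]'

```text
t: 16.57
tcp_pos: [0.5574, -0.1577, 0.0888]
tool_rot: [0.26, 0.966, -0.0, 0.001]
force: [-0.1, -0.4, -2.5]
finger_gap: 0.404
gripper_force: 61.2
```

```bash
python3 - <<'E'
from h import *
go([.5555,-.1557,.084],149.9)
W=snap('wrist');S=snap('side');T=snap('top')
st=manip.sense();R=Ro.from_quat(st['tool_rot']).as_matrix();L=st['tcp_pos']+[0,0,.0166]
def red(s,c,r):
    x,y=map(int,c);hsv=cv2.cvtColor(s['img'],cv2.COLOR_RGB2HSV);m=((hsv[...,0]<8)|(hsv[...,0]>172))&(hsv[...,1]>140)&(hsv[...,2]>60)
    k=np.zeros_like(m);k[max(0,y-r):y+r,max(0,x-r):x+r]=1;p=np.argwhere(m&k)[:,::-1];return len(p),p.mean(0).round(1) if len(p) else None
b=L+R@[-.046,0,0]+[0,0,.032]
for n,s,r in(('W',W,40),('S',S,8),('T',T,8)): print(n,'btn pred',proj(s,b)[0].round(1),red(s,proj(s,b)[0],r))
for nm,x in(('+x end',-.122),('-x end',.122)):
    print(nm,[proj(W,[.5555+np.cos(np.radians(149.9))*x*-0,-.1557,0])[0]][0].round(1)) if 0 else None
im=np.hstack([cv2.resize(W['img'],(533,400)),cv2.resize(S['img'][135:245,300:373],(267,400),interpolation=cv2.INTER_CUBIC)])
cv2.imwrite('pics/c7.png',im[:,:,::-1])
E
```

```text
tcp [ 0.5574 -0.1577  0.0888] yaw 149.81 F [-0.1 -0.4 -2.5] gap 0.404 shift [0.0052 0.0015 0.0095] rz -0.0002 tilt [ 1.9e-03 -9.0e-04 -1.0e+00]
W btn pred [317.  425.6] (417, array([321.7, 418.6]))
S btn pred [333.6 151.6] (0, None)
T btn pred [393.2 208.9] (0, None)
```

View pics/c7.png

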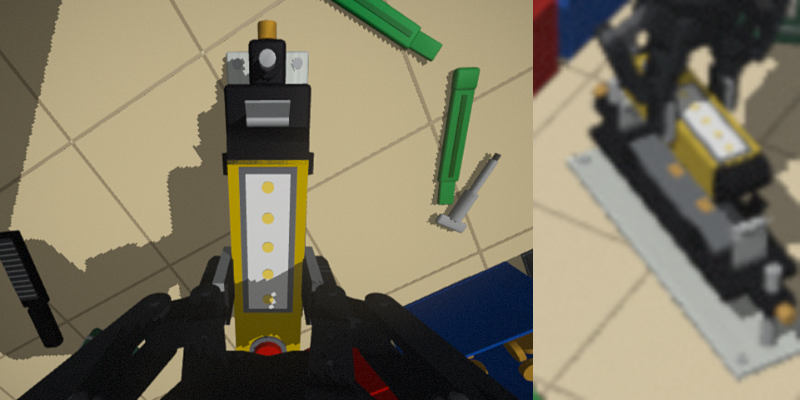

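The held light lines up laterally with the clip (267,112) and post top (267,58). I'll check the fore-aft position against that post top.

```bash
python3 - <<'E'
from h import *
W=snap('wrist');p=atz(W,(267*1.2,58*1.2),.078);st=manip.sense();R=Ro.from_quat(st['tool_rot']).as_matrix()
a=np.radians(149.9);print('post',p,'mid',p[:2]-.107*np.array([np.cos(a),np.sin(a)]),'tool rel',R.T@(p-st['tcp_pos']))
o,d=ray(W,(267*1.2,58*1.2));print(d/d[2])
E
```

```text
post [ 0.46328308 -0.10170562  0.078     ] mid [ 0.55585428 -0.15536727] tool rel [0.10936989 0.0014129  0.01049843]
[ 0.12347956 -0.06924623  1.        ]
```

>>> servo_tool --commands '[0.0048,0,0.01,0,0,0,-1,0,0,0.01,0,0,0,-1,0,0,0.008,0,0,0,-1,0,0,0,0,0,0,-1,0,0,0,0,0,0,-1]'

```text
t: 17.18
tcp_pos: [0.5539, -0.1563, 0.0732]
tool_rot: [0.26, 0.966, 0.0, -0.001]
force: [-0.4, -0.4, -2.7]
finger_gap: 0.406
gripper_force: 61.2
```

>>> servo_tool --commands '[0,0,0.004,0,0,0,-1,0,0,0.004,0,0,0,-1,0,0,0,0,0,0,-1]'

```text
t: 17.43
tcp_pos: [0.5542, -0.1564, 0.0694]
tool_rot: [0.26, 0.966, 0.0, -0.0]
force: [-0.2, 0.2, -2.5]
finger_gap: 0.406
gripper_force: 61.2
```

>>> servo_tool --commands '[0,0,0.004,0,0,0,-1,0,0,0,0,0,0,-1]'

```text
t: 17.6
tcp_pos: [0.5541, -0.1563, 0.0676]
tool_rot: [0.26, 0.966, 0.0, -0.0]
force: [-0.7, 0.8, -3.0]
finger_gap: 0.405
gripper_force: 61.3
```

>>> servo_tool --commands '[0,0,0.004,0,0,0,-1,0,0,0,0,0,0,-1]'

```text
t: 17.77
tcp_pos: [0.5548, -0.1566, 0.0665]
tool_rot: [0.26, 0.966, -0.0, 0.001]
force: [-1.8, 0.5, 1.9]
finger_gap: 0.412
gripper_force: 61.9
```

Lips touched at about reported z 0.067, which puts the seat at about 0.045 reported. Pressing on in small steps.

>>> servo_tool --commands '[-0.001,0.001,0.004,0,0,0,-1,0,0,0,0,0,0,-1]'

```text
t: 17.93
tcp_pos: [0.5556, -0.1567, 0.0651]
tool_rot: [0.26, 0.966, -0.0, 0.001]
force: [-2.3, 0.5, 5.8]
finger_gap: 0.408
gripper_force: 62.1
```

>>> servo_tool --commands '[0,0,0.004,0,0,0,-1,0,0,0,0,0,0,-1]'

```text
t: 18.1
tcp_pos: [0.5562, -0.1569, 0.0637]
tool_rot: [0.26, 0.966, -0.0, 0.002]
force: [-1.8, 0.3, 8.4]
finger_gap: 0.403
gripper_force: 62.4
```

>>> servo_tool --commands '[0,0,0.004,0,0,0,-1,0,0,0,0,0,0,-1]'

```text
t: 18.27
tcp_pos: [0.5565, -0.1569, 0.0621]
tool_rot: [0.26, 0.966, -0.0, 0.002]
force: [-3.0, 1.5, 9.3]
finger_gap: 0.407
gripper_force: 62.7
```

>>> servo_tool --commands '[0,0,0.004,0,0,0,-1,0,0,0,0,0,0,-1]'

```text
t: 18.43
tcp_pos: [0.5561, -0.1567, 0.0594]
tool_rot: [0.26, 0.966, -0.0, 0.002]
force: [-2.5, 1.1, 4.6]
finger_gap: 0.408
gripper_force: 62.0
```

>>> servo_tool --commands '[0,0,0.004,0,0,0,-1,0,0,0.004,0,0,0,-1,0,0,0,0,0,0,-1]'

```text
t: 18.68
tcp_pos: [0.5549, -0.156, 0.0538]
tool_rot: [0.26, 0.966, 0.0, -0.0]
force: [-1.6, 1.6, -1.0]
finger_gap: 0.401
gripper_force: 61.2
```

>>> servo_tool --commands '[0,0,0.004,0,0,0,-1,0,0,0,0,0,0,-1]'

```text
t: 18.85
tcp_pos: [0.5547, -0.156, 0.0512]
tool_rot: [0.26, 0.966, 0.0, -0.0]
force: [-1.2, 1.5, -3.1]
finger_gap: 0.407
gripper_force: 61.1
```

>>> servo_tool --commands '[0,0,0.004,0,0,0,-1,0,0,0,0,0,0,-1]'

```text
t: 19.02
tcp_pos: [0.5544, -0.1559, 0.0487]
tool_rot: [0.26, 0.966, 0.0, -0.001]
force: [1.0, 1.0, -7.9]
finger_gap: 0.405
gripper_force: 60.6
```

>>> servo_tool --commands '[0,0,0.003,0,0,0,-1,0,0,0,0,0,0,-1]'

```text
t: 19.18
tcp_pos: [0.5541, -0.1559, 0.0467]
tool_rot: [0.26, 0.966, 0.0, -0.001]
force: [0.9, 0.1, -11.6]
finger_gap: 0.407
gripper_force: 60.9
```

>>> servo_tool --commands '[0,0,0.002,0,0,0,-1,0,0,0,0,0,0,-1]'

```text
t: 19.35
tcp_pos: [0.5542, -0.156, 0.0461]
tool_rot: [0.26, 0.966, 0.0, -0.001]
force: [0.1, -0.6, -12.7]
finger_gap: 0.406
gripper_force: 61.0
```

>>> servo_tool --commands '[0,0,0.002,0,0,0,-1,0,0,0,0,0,0,-1]'

```text
t: 19.52
tcp_pos: [0.5544, -0.156, 0.0458]
tool_rot: [0.26, 0.966, 0.0, -0.001]
force: [0.1, 0.4, -11.8]
finger_gap: 0.402
gripper_force: 61.1
```

>>> servo_tool --commands '[0,0,0.002,0,0,0,-1,0,0,0,0,0,0,-1]'

```text
t: 19.68
tcp_pos: [0.5544, -0.1561, 0.0457]
tool_rot: [0.26, 0.966, 0.0, -0.001]
force: [-2.6, 0.4, -3.9]
finger_gap: 0.405
gripper_force: 61.9
```

>>> servo_tool --commands '[0,0,0.002,0,0,0,-1,0,0,0,0,0,0,-1]'

```text
t: 19.85
tcp_pos: [0.5544, -0.1561, 0.0457]
tool_rot: [0.26, 0.966, -0.0, -0.0]
force: [-4.6, 1.7, 3.7]
finger_gap: 0.405
gripper_force: 62.9
```

The light is seated: z held at 0.0457 while the force rose. I'll release, lift, shut and go over the button.

>>> servo_tool --commands '[0,0,0,0,0,0,0.3,0,0,0,0,0,0,0.3,0,0,0,0,0,0,0.3,0,0,-0.03,0,0,0,0.3,0,0,-0.04,0,0,0,0.3,0,0,-0.05,0,0,0,-1,-0.045,0,0,0,0,0,-1,-0.046,0,0,0,0,0,-1,0,0,0,0,0,0,-1,0,0,0,0,0,0,-1]'

```text
t: 20.68
tcp_pos: [0.5959, -0.1801, 0.1048]
tool_rot: [0.26, 0.965, -0.0, 0.001]
force: [-0.7, -0.0, -0.1]
finger_gap: 0.002
gripper_force: 0.0
```

```bash
python3 - <<'E'
from h import *
t=np.array([.5544,-.1561])+.0457*np.array([.8652,-.5015]);print(t)
go([*t,.072],149.85)
W=snap('wrist');st=manip.sense();R=Ro.from_quat(st['tool_rot']).as_matrix()
hsv=cv2.cvtColor(W['img'],cv2.COLOR_RGB2HSV);r=((hsv[...,0]<8)|(hsv[...,0]>172))&(hsv[...,1]>140)&(hsv[...,2]>60)
n,l,s,c=cv2.connectedComponentsWithStats(r[:,200:440].astype(np.uint8).copy())
for i in range(1,n):
    if s[i,4]>30:
        u=c[i]+[200,0];print(s[i],u.round(1),atz(W,u,.0953).round(4))
print('pred',proj(W,[*t,.0953]),'tip',proj(W,st['tcp_pos']+[0,0,.0268]))
for k in manip.silhouettes(W,'light')[:2]:
    p=np.argwhere(k['pixels'])[:,::-1]
    print(k['conf'],k['box'])
    if len(p):
        top=p[:,1].min(); q=p[p[:,1]<top+3].mean(0);print('end -x',q,atz(W,q,.0623+.021))
E
```

```text
[ 0.59393964 -0.17901855]
tcp [ 0.5959 -0.1801  0.1048] yaw 149.8 F [-0.7 -0.  -0.1] gap 0.002 shift [ 0.0046 -0.      0.0656] rz -0.0001 tilt [ 0.0026 -0.0013 -1.    ]
[108 264  27  27 542] [321.3 277.1] [ 0.5952 -0.1778  0.0953]
[210 337  30  31 448] [429.6 351. ] [ 0.6727 -0.1448  0.0953]
[114 390  16  36 372] [321.4 409.6] [ 0.6788 -0.2264  0.0953]
[217 401  23  21 104] [428.9 411.1] [ 0.7161 -0.165   0.0953]
pred [[318.26330831 276.39210726]] tip [[317.83830931 308.54900961]]
0.73 [284.8, 43.8, 77.3, 264.9]
end -x [320.23913043  45.47826087] [ 0.49132948 -0.11780468  0.0833    ]
```

The button sits at (321,277), 3 px from the prediction and matching the known camera offset. I'll descend and feel for it.

>>> servo_tool --commands '[0.002,0,0.02,0,0,0,-1,0,0,0.015,0,0,0,-1,0,0,0.01,0,0,0,-1,0,0,0,0,0,0,-1,0,0,0,0,0,0,-1]'

```text
t: 21.2
tcp_pos: [0.5928, -0.1782, 0.0809]
tool_rot: [0.26, 0.966, 0.0, -0.001]
force: [0.6, -0.1, -0.2]
finger_gap: -0.001
gripper_force: 0.0
```

```bash
python3 - <<'E'
from h import *
go([.594,-.179,.0685],149.85)
E
```

```text
tcp [ 0.5928 -0.1782  0.0809] yaw 149.83 F [ 0.6 -0.1 -0.2] gap -0.001 shift [-0.0029 -0.0001  0.0248] rz -0.0001 tilt [-1.7e-03  9.0e-04 -1.0e+00]
```

>>> servo_tool --commands '[-0.002,0,0.008,0,0,0,-1,0,0,0.008,0,0,0,-1,0,0,0.004,0,0,0,-1,0,0,0,0,0,0,-1]'

```text
t: 21.53
tcp_pos: [0.594, -0.179, 0.0712]
tool_rot: [0.26, 0.966, 0.0, -0.001]
force: [-0.4, -0.2, -0.3]
finger_gap: 0.003
gripper_force: 0.0
```

>>> servo_tool --commands '[0,0,0.002,0,0,0,-1,0,0,0,0,0,0,-1]'

```text
t: 21.7
tcp_pos: [0.5944, -0.1791, 0.0708]
tool_rot: [0.26, 0.966, 0.0, 0.0]
force: [-0.6, 0.1, -1.0]
finger_gap: 0.001
gripper_force: 0.0
```

>>> servo_tool --commands '[0,0,0.002,0,0,0,-1,0,0,0,0,0,0,-1]'

```text
t: 21.87
tcp_pos: [0.5943, -0.1791, 0.0698]
tool_rot: [0.26, 0.966, -0.0, -0.0]
force: [-0.4, 0.3, -1.1]
finger_gap: 0.002
gripper_force: 0.0
```

>>> servo_tool --commands '[0,0,0.002,0,0,0,-1,0,0,0,0,0,0,-1]'

```text
t: 22.03
tcp_pos: [0.5943, -0.1791, 0.0688]
tool_rot: [0.26, 0.966, 0.0, -0.0]
force: [0.1, 0.5, -0.7]
finger_gap: 0.002
gripper_force: 0.0
```

>>> servo_tool --commands '[0,0,0.002,0,0,0,-1,0,0,0,0,0,0,-1]'

```text
t: 22.2
tcp_pos: [0.5944, -0.1792, 0.068]
tool_rot: [0.26, 0.966, -0.0, 0.0]
force: [-0.6, 0.2, 1.3]
finger_gap: -0.006
gripper_force: 0.6
```

>>> servo_tool --commands '[0,0,0.002,0,0,0,-1,0,0,0,0,0,0,-1]'

```text
t: 22.37
tcp_pos: [0.5944, -0.1792, 0.0671]
tool_rot: [0.26, 0.966, -0.0, 0.0]
force: [-2.2, 0.6, 3.0]
finger_gap: -0.001
gripper_force: 1.4
```

>>> servo_tool --commands '[0,0,0.002,0,0,0,-1,0,0,0,0,0,0,-1]'

```text
t: 22.53
tcp_pos: [0.5944, -0.1792, 0.0659]
tool_rot: [0.26, 0.966, -0.0, 0.0]
force: [-1.2, -0.3, 2.1]
finger_gap: 0.003
gripper_force: 1.6
```

>>> servo_tool --commands '[0,0,0.002,0,0,0,-1,0,0,0,0,0,0,-1]'

```text
t: 22.7
tcp_pos: [0.5945, -0.1792, 0.0648]
tool_rot: [0.26, 0.966, -0.0, 0.0]
force: [-0.8, 0.4, 3.3]
finger_gap: -0.002
gripper_force: 1.5
```

>>> servo_tool --commands '[0,0,0.001,0,0,0,-1,0,0,0,0,0,0,-1]'

```text
t: 22.87
tcp_pos: [0.5944, -0.1792, 0.0644]
tool_rot: [0.26, 0.966, -0.0, 0.0]
force: [-1.4, 1.1, 4.3]
finger_gap: 0.002
gripper_force: 1.9
```

>>> servo_tool --commands '[0,0,0.001,0,0,0,-1,0,0,0,0,0,0,-1]'

```text
t: 23.03
tcp_pos: [0.5944, -0.1792, 0.0643]
tool_rot: [0.26, 0.966, -0.0, 0.0]
force: [-1.0, 0.2, 6.3]
finger_gap: 0.003
gripper_force: 3.2
```

>>> servo_tool --commands '[0,0,-0.01,0,0,0,-1,0,0,-0.03,0,0,0,-1,0,0,-0.06,0,0,0,-1,0,0,-0.06,0,0,0,-1,-0.06,0,-0.03,0,0,0,-1,-0.06,0,0,0,0,0,-1,0,0,0,0,0,0,-1,0,0,0,0,0,0,-1]'

```text
t: 23.7
tcp_pos: [0.647, -0.2101, 0.1585]
tool_rot: [0.261, 0.965, -0.0, 0.0]
force: [-0.7, 0.0, -0.1]
finger_gap: -0.001
gripper_force: 0.0
```

```bash
python3 - <<'E'
from h import *
W=snap('wrist');hsv=cv2.cvtColor(W['img'],cv2.COLOR_RGB2HSV)
r=((hsv[...,0]<8)|(hsv[...,0]>172))&(hsv[...,1]>140)&(hsv[...,2]>60)
a=np.radians(-30.15);u=np.array([np.cos(a),np.sin(a)]);c=np.array([.556,-.1555])
for z in(.0912,.0953): print('pred btn',z,proj(W,[*(c+.046*u),z]).round(1))
n,l,s,cc=cv2.connectedComponentsWithStats(r.astype(np.uint8))
for i in range(1,n):
    if s[i,4]>60 and abs(cc[i][0]-320)<60: print(s[i],cc[i].round(1),atz(W,cc[i],.0912).round(4))
for k in manip.silhouettes(W,'light')[:1]: print(k['conf'],k['box'])
for p in(-.07,0,.07):print(proj(W,[*(c+p*u),.0903]).round(1))
# lens brightness
q=proj(W,[*(c-.01*u),.0903])[0].astype(int);print('lens rgb',W['img'][q[1]-8:q[1]+8,q[0]-5:q[0]+5].reshape(-1,3).mean(0))
st=manip.sense();print(st['tcp_pos'],st['force'])
E
```

```text
pred btn 0.0912 [[320.8 163.5]]
pred btn 0.0953 [[320.8 164.1]]
0.59 [291.0, 1.1, 63.7, 202.5]
[[320.4 -43.3]]
[[320.7  89.8]]
[[320.9 198.1]]
lens rgb [227.14375 224.55625 207.78125]
[ 0.64482351 -0.20853225  0.15750286] [-0.36602529  0.31439137 -0.30689069]
```

```bash
python3 - <<'E'
from h import *
W=snap('wrist')
print(W['img'][145:200:4,321].tolist())
h=cv2.cvtColor(W['img'],cv2.COLOR_RGB2HSV);print(h[150:180:5,315:328:4].tolist())
w6=np.load('w6.npz')['img'];print('lens before',w6[215:245,312:332].reshape(-1,3).mean(0),'now',W['img'][75:110,312:330].reshape(-1,3).mean(0))
E
```

```text
[[197, 168, 0], [199, 169, 0], [99, 102, 109], [99, 102, 104], [100, 103, 108], [103, 104, 107], [101, 102, 108], [101, 102, 105], [103, 103, 107], [98, 100, 109], [194, 162, 0], [194, 162, 0], [38, 38, 38], [43, 42, 36]]
[[[25, 255, 200], [25, 255, 200], [26, 255, 199], [25, 255, 201]], [[115, 30, 111], [113, 19, 108], [100, 14, 107], [115, 25, 111]], [[113, 19, 108], [124, 16, 109], [114, 12, 107], [98, 10, 103]], [[105, 5, 106], [114, 12, 104], [135, 10, 106], [102, 12, 107]], [[125, 14, 108], [120, 5, 106], [108, 12, 106], [113, 19, 107]], [[100, 14, 107], [120, 7, 107], [120, 7, 104], [120, 12, 106]]]
lens before [228.99833333 223.62666667 189.275     ] now [226.0968254  223.62222222 208.3047619 ]
```

```bash
python3 -c "
from station import manip
print(manip.sign_off())"
```

```text
the job is handed in; nothing more can be done
None
```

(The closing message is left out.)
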